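# Set the height of an archive copy stand

### The arm

A 6-joint arm with a two-finger parallel gripper is mounted at the origin on the work surface. World frame = base frame: x ahead of the robot, y to its left, z up, the work surface at z = 0. Lengths are in mm, angles in rad, forces in N, time in s.
With the tool pointing down it reaches from about 275 to 1000 mm from the base axis. Payload 8.4 kg.
Tool frame: the origin (TCP) lies at the very end of the fingers, on their centre line; the grasp point (between the pads) lies 19 mm behind it; z points along the fingers, x is the direction in which the jaws open and shut, and the axes are right-handed (so a half turn about z gives the same grasp; the last joint's range is limited). The gripper opens to 85 mm and grips with 20 to 120 N. Pads are 22 mm wide; open, the fingers measure 114 mm over their backs; the gripper's body (76 mm by 85 mm) begins 54 mm behind the grasp point. The pads swing forward as they close: fully open they stand 13 mm farther back than shut.
Start: joints at [-1.206, 0.353, 1.633, -0, 1.155, -0.002], TCP at [224.143, -583.428, 231.281] pointing down, gripper open.
Joint ranges: [-2.63, 2.63], [-0.92, 2.1], [0.06, 2.66], [-1.3, 4.44], [0, 2.69], [-3.02, 3.02]. Speed limits (rad/s): [2.22, 2.22, 2.79, 3.14, 3.14, 3.14].

### API

Orientations are given as [roll, pitch, yaw] about the fixed x, y, z axes, in that order (R = Rz(yaw) Ry(pitch) Rx(roll)).
In Python, from rig import r gives the robot as it stands. The module is installed in compiled form; this text tells all that it offers.
- The arm moves only by the tool apply_moves, never from a script. Its argument "targets" is a list that holds one entry, the list of rows, each a list of 7 numbers: the gripper's target within -1 to 1 (fully open at 1, half-way at 0, shut at -1), then the shift along the tool's x, y, z in cm, then the turn, a rotation vector about the tool's x, y, z in degrees. A call has 1 to 8 rows; each row is the pose to reach, as a shift and turn from the pose measured when the call began, along the tool's axes at that moment; what a row does not reach only later rows make up. A row lasts 1/10 s, in which the tool goes at most 50 mm and 8.59 degrees, less where a joint would pass 70% of its speed; a pose out of reach is approached as far as the arm can. A call with a gripper value outside its range is refused whole. The fingers move at their own pace and stop on an object; "newtons" is the grip in N (left out, the last holds). Time passes only in rows, so rows that repeat a pose let the fingers close. It gives the time, the measured TCP pose, the force and the opening at its end, in the units of the state.
- r.sense(): the state, without advancing time (a new reading comes with each control period).
- r.grab_frame(name): name is "scene" or "top" or "wrist"; returns a dict with "pixels" (480x640x3 uint8, red, green, blue), "fov_y" (degrees; the focal length in pixels is half the picture's height over the tangent of half this angle, whatever the lens; pixels are square), "cx", "cy" (the principal point, pixels), "R" (3x3) and "t" (3): a world point X has camera coordinates R X + t; the wrist camera has in their place "mount" (4x4, takes a point from camera to tool coordinates, whose origin is the TCP and whose axes are the tool frame's). Camera axes: x right, y down, z forward; pixel columns grow to the right and rows downward; lengths in mm; the calibration is good to about 2 mm. A picture is of the moment at which its call begins: read the wrist's pose just before it. There is no depth.
- r.sign_off(): hands the job in, once; it reports no verdict.
The state is a dict: "clock": time; "qpos": joint angles; "qvel": joint speeds; "joint_efforts": joint torques, N m; "eef_pos": TCP position; "tcp_rot": TCP orientation; "contact_force": force on the tool from outside, world axes, zero at the start; "wrist_torque": the same for the moment, N m; "opening": opening from 0.0 (shut) to 1.0 (fully open).
Only numpy, scipy, OpenCV 4.12 (cv2) and the standard library are available. Lean on these libraries where they do the work, as an engineer would, in place of code of your own. Each camera call takes 0.05 s, during which the arm holds its last target. There are 200 camera calls.

### The job

In the archive room, take the green tape roll up off the stud of the copy stand's mast and lay it gently flat in the wooden tray, leaving the other desk things where they are. Then raise the mast by its black grip until the white ring is level with the red pointer of the height gauge and, holding it there, sweep the orange cam lever anticlockwise to its closed stop with the side of a gripping finger by turning the hand about the mast. Finish while still holding the grip, ring level with the pointer and lever fully closed: do not let go.

Things in the scene. Friction and masses are not known exactly. Their poses are not given: they have to be found in the camera images.
- green_roll_center (a point): Centre of the green roll of book tape: 64 mm outside diameter, 24 mm high, bore 26 mm, 90 g, loose. It starts flat on top of the black grip, 118 mm above the table at its underside, around a steel stud of 16 mm diameter that rises 14 mm above the roll's underside. Its z axis is the roll's axis. Grip it across the outside, fingertips not much below its underside.
- tray_in (a point): Centre of the inner floor of the wooden desk tray, about 5 mm above the table: 200 x 180 mm outside (along its x and y), walls 4 mm thick and 28 mm high, fixed, empty.
- stand_axis (a point): A point on the upright axis of the copy stand's mast, 50 mm above the table. The stand is fixed: grey base plate 150 x 180 x 12 mm, an aluminium tube on it, and the black ring of the cam lever (48 mm diameter, top 58 mm above the table) around the tube. The stand's +y side carries the upright white height gauge, 92 mm from the mast axis, 114 mm high.
- grip_center (a point): Centre of the mast's rubber grip: an upright black cylinder 30 mm in diameter, 44 mm high with the white ring at its foot, centre 96 mm above the table when the mast is down; above it only the stud, whose top is 36 mm above this point. Take hold of it here from above: gripped at this height the fingertips reach the lever's tab also with the mast raised; gripped much higher they may pass over it.
- grip: The mast's grip with its white ring and stud (origin on the mast axis, on the table when the mast is down). It turns freely about the mast axis and slides up and down with the mast; about 0.35 kg, and it sinks back down by itself when let go, whatever the lever's position.
- white_ring (a point): Centre of the white ring (4 mm high, 30 mm diameter) at the foot of the black grip, 20 mm below the grip centre. 76 mm above the table when the mast is down.
- pointer_tip (a point): Tip of the red pointer on the height gauge, a bar 3 mm high, 68 mm to the stand's +y from the mast axis: the length mark. The white ring must come to the height of this point, 17 to 29 mm above where the ring starts. The pointer stays as set, do not touch it.
- mast (a joint): Height of the mast above its lowest position, m, 0 to 0.06.
- lever (a joint): Angle of the cam lever about the mast axis, rad: starts open at 0 to 0.15, grows anticlockwise seen from above, closed at its stop at 0.8. It stays where it is left; turning it takes about 0.12 N m, some 4 to 6 N at the tab.
- lever_tab (a point): Point on the lever's upright orange tab, on its middle plane 30 mm from the mast axis and 105 mm above the table. The tab is a radial plate 6 mm thick that runs from 22 to 38 mm from the mast axis and from the lever ring up to 115 mm above the table. It is pushed on its clockwise side.
- blue_roll_center (a point): Centre of a blue tape roll lying on the desk, like the green one; not to be moved.
- glue: Small yellow glue bottle, 30 mm diameter, 75 mm high, origin at its underside; not to be moved.
- stamp: Wooden hand stamp, 34 mm diameter, 67 mm high, origin at its underside; not to be moved.
- eraser: White eraser 45 x 20 x 12 mm, origin at its underside; not to be moved.
- green_roll: The green tape roll itself, origin at the centre of its underside.
Mind the look-alikes: they are no part of the job. Of the things shaped like the green_roll, the green one is meant. Leave any blue look-alike of the part that bears stand_axis alone.

How it is judged:
By the outcome, as a careful person would: the job done as asked, in the order asked, and still so for the second after the job is handed in, while the arm keeps its last pose, push and grip.
It also fails if it takes over 64 s, if anything falls off the work surface, if the arm or the gripper's body presses on something with over 40 N, if the wrist force passes 120 N, or if a joint passes its speed limit or range.

## Working session

There is one attempt and no reset: what is moved stays moved. The work goes in short steps, Python scripts to look and compute and a tool call to move; the robot and the scene stay as the last step left them, time stands still between calls to the robot, and variables do not carry over. Pictures are saved under pics/ and viewed, about 8 in all and at most 12, crops included, and the job is handed in when it is done.

Besides the shell and the picture viewer there is one more tool, called after ">>>" as name([rows], argument=value, ...), one row to a line, values as JSON. apply_moves: Moves the arm, as the interface text tells. Its arguments: {"type":"object","properties":{"targets":{"type":"array"},"newtons":{"type":"number"}},"required":["targets"]}

```bash
mkdir -p pics; cat > h.py <<'E'
from rig import r
import numpy as np, cv2
def grab(n):
    s=r.sense(); f=r.grab_frame(n); f['s']=s
    return f
def save(f,n,crop=None,k=1):
    p=f['pixels'][:,:,::-1]
    if crop: x0,y0,x1,y1=crop; p=p[y0:y1,x0:x1]
    cv2.imwrite('pics/'+n+'.png',cv2.resize(p,None,fx=k,fy=k))
def cam(f):
    F=240/np.tan(np.radians(f['fov_y'])/2)
    if 'mount' in f:
        from scipy.spatial.transform import Rotation as Ro
        M=np.array(f['mount']); s=f['s']; e=np.array(s['tcp_rot'],float)
        A=e if e.shape==(3,3) else Ro.from_euler('xyz',e).as_matrix()
        R=(A@M[:3,:3]); c=A@M[:3,3]+np.array(s['eef_pos']); 
        return F,R.T,-R.T@c
    return F,np.array(f['R']),np.array(f['t'])
def ray(f,u,v):
    F,R,t=cam(f); d=R.T@np.array([(u-f['cx'])/F,(v-f['cy'])/F,1]); return -R.T@t,d
def onz(f,u,v,z):
    c,d=ray(f,u,v); return c+d*(z-c[2])/d[2]
def proj(f,X):
    F,R,t=cam(f); p=R@np.array(X,float)+t; return F*p[0]/p[2]+f['cx'],F*p[1]/p[2]+f['cy']
def tri(a,b):
    (c1,d1),(c2,d2)=a,b; A=np.stack([d1,-d2],1); k=np.linalg.lstsq(A,c2-c1,rcond=None)[0]
    p,q=c1+d1*k[0],c2+d2*k[1]; return (p+q)/2,np.linalg.norm(p-q)
E
python3 - <<'E'
from h import *
for n in('scene','top'):
    f=grab(n); save(f,n+'0'); print(n,f['fov_y'],f['cx'],f['cy'],-np.array(f['R']).T@f['t'])
print(f['s'])
E
```

```text
scene 54.91958583958665 324.8719602321656 243.2384217558941 [1231.84400291   39.82076788  607.21527151]
top 53.92930541829887 319.20401317959477 247.86151012540884 [ 314.87024932   25.30549446 1200.65967104]
{'clock': 0.05, 'qpos': array([-1.20642021e+00,  3.53631521e-01,  1.63413474e+00,  1.62081559e-05,
        1.15524467e+00, -2.37080988e-03]), 'qvel': array([-0.00092709, -0.00261656, -0.00011525, -0.00138044,  0.0024317 ,
        0.00070398]), 'joint_efforts': array([ 2.18899797e-03, -6.06884050e+01, -3.43168831e+01,  2.18234431e-04,
        3.90507324e-03,  1.07804389e-06]), 'eef_pos': array([ 223.95974708, -582.969796  ,  230.57182847]), 'tcp_rot': array([-3.14157447e+00,  1.41823963e-03, -1.20405594e+00]), 'contact_force': array([-0.39684981, -0.00964908, -0.34211848]), 'wrist_torque': array([-0.04677191,  0.02559431, -0.01389866]), 'opening': 0.9964188041730394}
```

View pics/top0.png

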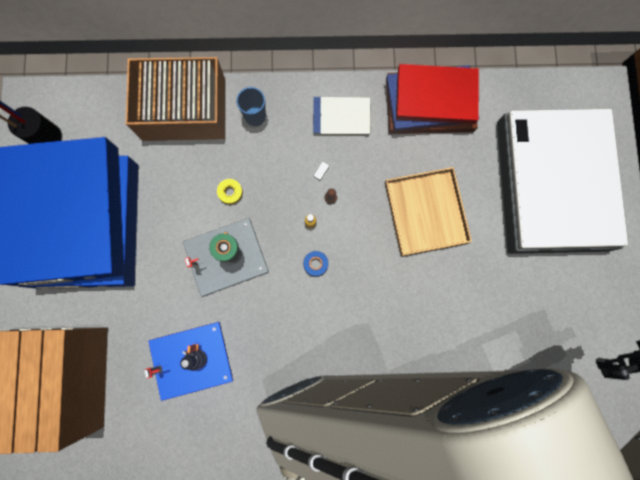

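View pics/scene0.png

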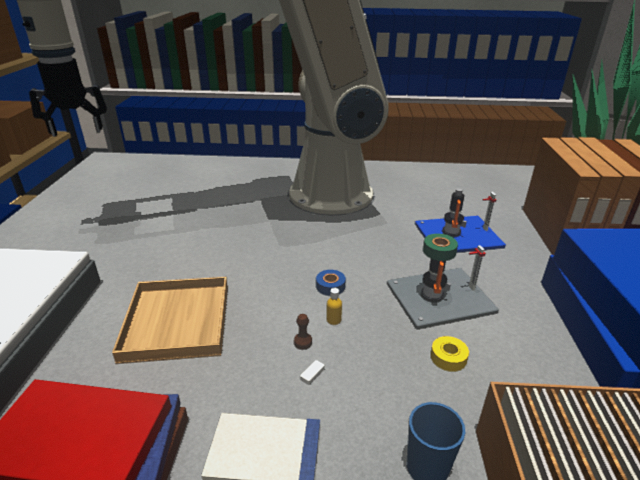

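Top view: green roll at about (224,247) on the grey stand, red pointer near (192,263), tray about (428,212). The blue stand at (190,360) is the decoy. Next I measure these.

```bash
python3 - <<'E'
from h import *
t=grab('top'); s=grab('scene')
def blob(f,lo,hi,box):
    h=cv2.cvtColor(f['pixels'],cv2.COLOR_RGB2HSV); m=cv2.inRange(h,np.array(lo),np.array(hi)); k=np.zeros_like(m); x0,y0,x1,y1=box; k[y0:y1,x0:x1]=m[y0:y1,x0:x1]
    n,l,st,c=cv2.connectedComponentsWithStats(k); i=1+np.argmax(st[1:,4]); 
    cs,_=cv2.findContours((l==i).astype(np.uint8),0,2); return st[i],c[i],max(cs,key=cv2.contourArea)
G=[(45,80,30),(90,255,200)]
for f,box,z in((t,(195,220,260,280),142),(s,(410,225,470,265),142)):
    st,c,ct=blob(f,*G,box); e=cv2.fitEllipse(cv2.convexHull(ct)); print('green',st,c,e, onz(f,*e[0],136 if f is t else 130))
for f,box in((t,(170,240,205,280)),(s,(460,240,500,265))):
    st,c,ct=blob(f,(0,120,80),(6,255,255),box); print('red',st,c,onz(f,*c,105)); 
# stand plate corners guess top z=12
for p in((184,240),(250,220),(268,273),(202,296)): print('plate',onz(t,*p,12))
for p in((386,180),(454,170),(469,242),(403,255)): print('tray',onz(t,*p,28))
for n,p,z in(('blue',(316,264),24),('glue',(310,222),60),('stamp',(331,196),60),('eraser',(321,171),12),('yellow',(229,191),24)): print(n,onz(t,*p,z))
save(s,'sc1',(380,180,520,330),4); save(t,'t1',(170,210,280,300),6)
E
```

```text
green [210 234  27  27 364] [223.37362637 247.3956044 ] ((223.13406372070312, 247.01104736328125), (26.5222110748291, 27.2335205078125), 107.28118133544922) [475.40985995 226.51709126 136.        ]
green [425 234  33  18 299] [440.70234114 242.47826087] ((440.6404724121094, 241.99864196777344), (17.52060890197754, 33.03129959106445), 98.98818969726562) [461.49762041 231.23931903 130.        ]
red [189 259   8   8  26] [191.73076923 262.03846154] [446.55600062 305.24292138 105.        ]
red [470 252   7   2  12] [472.58333333 252.41666667] [455.77992647 298.5082033  105.        ]
plate [514.65189549 349.22593736  12.        ]
plate [562.35459847 181.40878503  12.        ]
plate [424.94862182 136.94325151  12.        ]
plate [371.5607679  302.44884566  12.        ]
tray [ 655.16869095 -170.07647313   28.        ]
tray [ 677.64282334 -347.21383433   28.        ]
tray [ 488.76695093 -372.42290372   28.        ]
tray [ 459.97053055 -203.63091293   28.        ]
blue [443.33262399  15.37638403  24.        ]
glue [543.70669622  27.7225254   60.        ]
stamp [608.14908784 -26.00471586  60.        ]
eraser [688.00149009  -4.14550848  12.        ]
yellow [636.79892037 232.97678055  24.        ]
```

View pics/sc1.png

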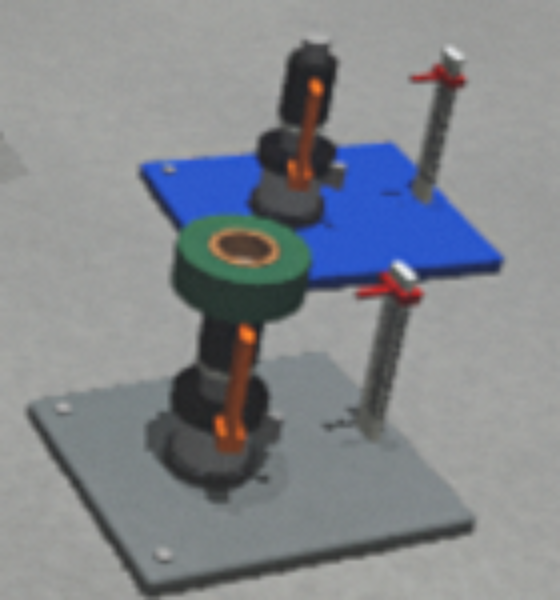

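Scene crop: the roll sits on the stud, the orange tab is on the camera side (top at crop (248,335)), and the pointer tip is at about (360,293). I'll work out the tab angle and the first approach.

```bash
cat >> h.py <<'E'
from scipy.spatial.transform import Rotation as Ro
def row(p,yaw):
    s=r.sense(); A=Ro.from_euler('xyz',s['tcp_rot']); B=Ro.from_euler('xyz',[np.pi,0,yaw])
    d=A.inv().apply(np.array(p)-s['eef_pos'])/10; w=np.degrees((A.inv()*B).as_rotvec())
    print('row',d.round(2),w.round(1),'dist mm',np.linalg.norm(d*10).round(),'|w|',np.linalg.norm(w).round(1))
def st():
    s=r.sense(); print('t',round(s['clock'],2),'pos',s['eef_pos'].round(1),'rot',s['tcp_rot'].round(3),'F',s['contact_force'].round(1),'op',round(s['opening'],3),'q6',s['qpos'].round(2))
E
python3 - <<'E'
from h import *
s=grab('scene')
p=onz(s,442,264,115); print('tabtop',p,p[:2]-[474,227])
print(tri(ray(s,470.0,252.4),(ray(grab('top'),192,262))))
print(np.array(grab('wrist')['mount']).round(2))
for y in (0.45,-1.2): row([474,227,300],y)
E
```

```text
tabtop [514.97593597 227.46097658 115.        ] [40.97593597  0.46097658]
(array([446.46524478, 301.21960843,  99.56342317]), np.float64(9.372486524099022))
[[ 1.0000e+00 -0.0000e+00 -0.0000e+00  4.0000e-02]
 [ 0.0000e+00  9.6000e-01  2.8000e-01 -7.1460e+01]
 [ 0.0000e+00 -2.8000e-01  9.6000e-01 -1.4234e+02]
 [ 0.0000e+00  0.0000e+00  0.0000e+00  1.0000e+00]]
row [-66.68 -52.39  -6.86] [ -0.    0.  -94.8] dist mm 851.0 |w| 94.8
row [-66.68 -52.39  -6.86] [-0.   0.  -0.2] dist mm 851.0 |w| 0.2
```

>>> apply_moves([
  [[1,-66.7,-52.4,-3,0,0,-152],[1,-66.7,-52.4,-3,0,0,-152],[1,-66.7,-52.4,-3,0,0,-152],[1,-66.7,-52.4,-3,0,0,-152],[1,-66.7,-52.4,-3,0,0,-152],[1,-66.7,-52.4,-3,0,0,-152],[1,-66.7,-52.4,-3,0,0,-152],[1,-66.7,-52.4,-3,0,0,-152]],
])

```text
clock: 1.15
eef_pos: [342.1, -199.7, 245.8]
tcp_rot: [3.141, -0.001, 0.002]
contact_force: [1.5, -0.6, -0.2]
opening: 1.001
```

```bash
python3 - <<'E'
from h import *
st(); row([474,227,260],1.45)
E
```

```text
t 1.15 pos [ 342.1 -199.7  245.8] rot [ 3.141e+00 -1.000e-03  2.000e-03] F [ 1.5 -0.6 -0.2] op 1.001 q6 [-0.53 -0.04  2.07  0.    1.11 -0.53]
row [ 13.26 -42.64  -1.42] [  0.1  -0.  -83. ] dist mm 447.0 |w| 83.0
```

>>> apply_moves([
  [[1,13.3,-42.6,-1.4,0,0,-83],[1,13.3,-42.6,-1.4,0,0,-83],[1,13.3,-42.6,-1.4,0,0,-83],[1,13.3,-42.6,-1.4,0,0,-83],[1,13.3,-42.6,-1.4,0,0,-83],[1,13.3,-42.6,-1.4,0,0,-83],[1,13.3,-42.6,-1.4,0,0,-83],[1,13.3,-42.6,-1.4,0,0,-83]],
])

```text
clock: 1.95
eef_pos: [460.3, 182.8, 258.6]
tcp_rot: [3.14, -0.0, 1.203]
contact_force: [0.6, -0.6, -0.2]
opening: 0.996
```

```bash
python3 - <<'E'
from h import *
st(); row([474,227,260],1.45)
E
```

```text
t 1.95 pos [460.3 182.8 258.6] rot [ 3.14  -0.     1.203] F [ 0.6 -0.6 -0.2] op 0.996 q6 [ 0.38  0.12  1.87 -0.    1.15 -0.83]
row [ 4.61 -0.31 -0.14] [  0.1  -0.  -14.2] dist mm 46.0 |w| 14.2
```

>>> apply_moves([
  [[1,4.6,-0.3,-0.1,0,0,-14.2],[1,4.6,-0.3,-0.1,0,0,-14.2],[1,4.6,-0.3,-0.1,0,0,-14.2],[1,4.6,-0.3,-0.1,0,0,-14.2]],
])

```text
clock: 2.35
eef_pos: [473.7, 226.4, 259.4]
tcp_rot: [3.141, 0.001, 1.447]
contact_force: [0.2, -0.8, -0.6]
opening: 0.999
```

```bash
python3 - <<'E'
from h import *
st(); f=grab('wrist'); save(f,'w1')
h=cv2.cvtColor(f['pixels'],cv2.COLOR_RGB2HSV)
def big(m):
    cs,_=cv2.findContours(m,0,2); return max(cs,key=cv2.contourArea)
m=cv2.inRange(h,(45,80,20),(90,255,255)); c=big(m); print(cv2.boundingRect(c),cv2.contourArea(c))
e=cv2.fitEllipse(cv2.convexHull(c)); print(e,onz(f,*e[0],140))
# brown core
print(onz(f,*e[0],142))
E
```

```text
t 2.35 pos [473.7 226.4 259.4] rot [3.141e+00 1.000e-03 1.447e+00] F [ 0.2 -0.8 -0.6] op 0.999 q6 [ 0.44  0.17  1.81 -0.    1.16 -1.  ]
(280, 191, 81, 82) 5071.0
((320.1449890136719, 231.75177001953125), (80.2774658203125, 82.14897918701172), 179.1146240234375) [472.00998594 227.38686953 140.        ]
[471.46982481 227.44560312 142.        ]
```

View pics/w1.png

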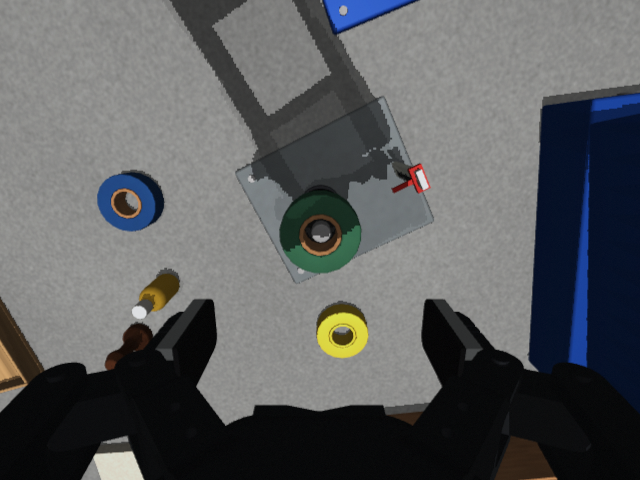

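Wrist view: the roll's core is at (321,233), which puts the axis near (473,227). The gauge and pointer are at the right, clear of the fingers. I'm descending.

>>> apply_moves([
  [[1,0,0,5,0,0,0],[1,0,0,9,0,0,0],[1,0,0,12,0,0,0],[1,0,0,14,0,0,0],[1,0,0,14.8,0,0,0],[1,0,0,14.8,0,0,0],[1,0,0,14.8,0,0,0]],
])

```text
clock: 3.1
eef_pos: [474.6, 225.9, 112.5]
tcp_rot: [3.139, -0.0, 1.446]
contact_force: [-0.1, 0.1, 0.0]
opening: 1.001
```

>>> apply_moves([
  [[-1,0,0,0,0,0,0],[-1,0,0,0,0,0,0],[-1,0,0,0,0,0,0],[-1,0,0,0,0,0,0],[-1,0,0,0,0,0,0],[-1,0,0,0,0,0,0]],
], newtons=30)

```text
clock: 3.7
eef_pos: [475.6, 226.2, 114.2]
tcp_rot: [3.137, -0.002, 1.446]
contact_force: [-0.6, -1.2, 7.1]
opening: 0.742
```

>>> apply_moves([
  [[-1,0,0,-1.5,0,0,0],[-1,0,0,-3,0,0,0],[-1,0,0,-6,0,0,0],[-1,0,0,-9,0,0,0],[-1,0,0,-12,0,0,0],[-1,0,0,-12,0,0,0]],
])

```text
clock: 4.3
eef_pos: [477.3, 227.2, 238.9]
tcp_rot: [3.13, -0.006, 1.446]
contact_force: [0.7, 1.0, -1.4]
opening: 0.74
```

```bash
python3 - <<'E'
from h import *
st(); f=grab('wrist'); save(f,'w2')
print('tray yaw: choose'); row([571,-273,235],1.446)
E
```

```text
t 4.3 pos [477.3 227.2 238.9] rot [ 3.13  -0.006  1.446] F [ 0.7  1.  -1.4] op 0.74 q6 [ 0.44  0.19  1.84 -0.    1.1  -1.  ]
tray yaw: choose
row [-48.4   15.64   0.11] [ 0.5 -0.2 -0. ] dist mm 509.0 |w| 0.6
```

View pics/w2.png

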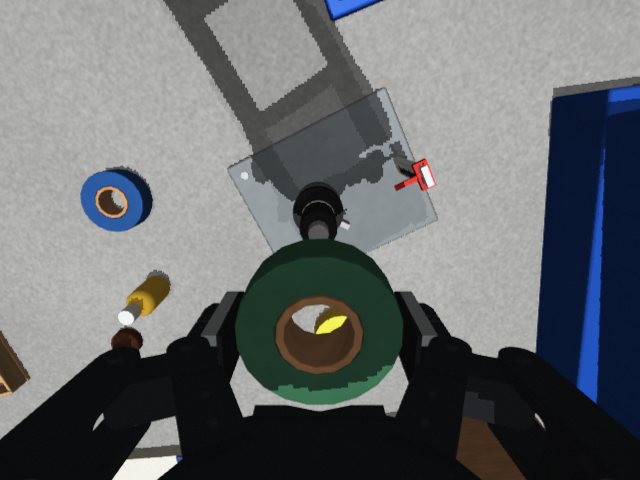

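The roll is held level, with the stud and stand left clear at (320,230). Carrying it to the tray.

>>> apply_moves([
  [[-1,-48.4,15.6,0,0,0,73.7],[-1,-48.4,15.6,0,0,0,73.7],[-1,-48.4,15.6,0,0,0,73.7],[-1,-48.4,15.6,0,0,0,73.7],[-1,-48.4,15.6,0,0,0,73.7],[-1,-48.4,15.6,0,0,0,73.7],[-1,-48.4,15.6,0,0,0,73.7],[-1,-48.4,15.6,0,0,0,73.7]],
])

```text
clock: 5.15
eef_pos: [549.7, -168.7, 234.7]
tcp_rot: [-3.14, -0.009, 0.239]
contact_force: [1.0, 0.5, -0.2]
opening: 0.737
```

```bash
python3 - <<'E'
from h import *
st(); row([571,-273,120],.16)
E
```

```text
t 5.15 pos [ 549.7 -168.7  234.7] rot [-3.14  -0.009  0.239] F [ 1.   0.5 -0.2] op 0.737 q6 [-0.3   0.27  1.74  0.01  1.12 -0.55]
row [-0.5  10.66 11.45] [-0.1 -0.5  4.5] dist mm 157.0 |w| 4.6
```

>>> apply_moves([
  [[-1,-0.5,5,0,0,-0.5,4.5],[-1,-0.5,9,2,0,-0.5,4.5],[-1,-0.5,10.7,6,0,-0.5,4.5],[-1,-0.5,10.7,11,0,-0.5,4.5],[-1,-0.5,10.7,15,0,-0.5,4.5],[-1,-0.5,10.7,18,0,-0.5,4.5],[-1,-0.5,10.7,19,0,-0.5,4.5],[-1,-0.5,10.7,19,0,-0.5,4.5]],
])

```text
clock: 5.95
eef_pos: [570.4, -272.5, 42.7]
tcp_rot: [-3.138, 0.003, 0.161]
contact_force: [-0.5, 0.3, -0.6]
opening: 0.741
```

```bash
python3 - <<'E'
from h import *
st(); row([571,-273,2],.16); f=grab('wrist'); save(f,'w3')
E
```

```text
t 5.95 pos [ 570.4 -272.5   42.7] rot [-3.138e+00  3.000e-03  1.610e-01] F [-0.5  0.3 -0.6] op 0.741 q6 [-0.45  0.59  1.74  0.    0.82 -0.61]
row [0.06 0.08 4.07] [-0.2  0.2  0. ] dist mm 41.0 |w| 0.3
```

View pics/w3.png

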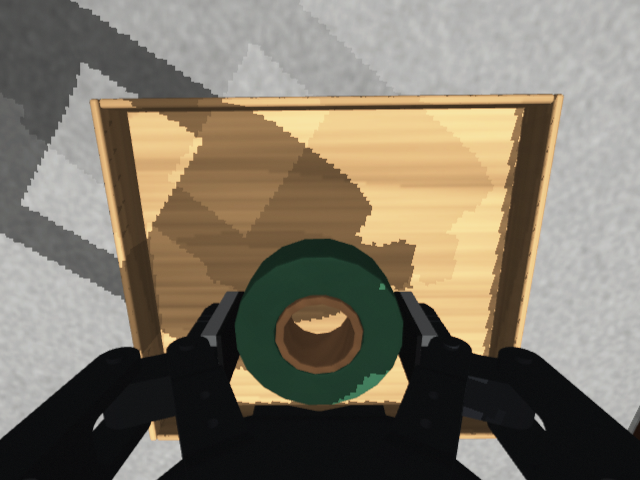

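The roll is centred over the tray and level. Lowering gently.

>>> apply_moves([
  [[-1,0,0,1.5,0,0,0],[-1,0,0,2.5,0,0,0],[-1,0,0,3.2,0,0,0],[-1,0,0,3.5,0,0,0],[-1,0,0,3.7,0,0,0],[-1,0,0,3.7,0,0,0]],
])

```text
clock: 6.6
eef_pos: [571.6, -272.9, 7.4]
tcp_rot: [-3.139, 0.001, 0.161]
contact_force: [0.8, -0.2, -1.2]
opening: 0.737
```

>>> apply_moves([
  [[-1,0,0,0.1,0,0,0],[-1,0,0,0.2,0,0,0],[-1,0,0,0.2,0,0,0]],
])

```text
clock: 6.9
eef_pos: [571.6, -272.9, 5.5]
tcp_rot: [-3.139, 0.001, 0.161]
contact_force: [0.1, 0.0, -1.1]
opening: 0.74
```

>>> apply_moves([
  [[-1,0,0,0.1,0,0,0],[-1,0,0,0.2,0,0,0],[-1,0,0,0.3,0,0,0],[-1,0,0,0.3,0,0,0]],
])

```text
clock: 7.3
eef_pos: [571.5, -272.9, 2.3]
tcp_rot: [-3.139, 0.001, 0.161]
contact_force: [0.4, 0.5, -1.0]
opening: 0.737
```

>>> apply_moves([
  [[-1,0,0,0.1,0,0,0],[-1,0,0,0.1,0,0,0]],
])

```text
clock: 7.5
eef_pos: [571.4, -272.9, 1.1]
tcp_rot: [-3.139, 0.001, 0.161]
contact_force: [0.6, 0.6, 0.4]
opening: 0.738
```

>>> apply_moves([
  [[-1,0,0,0.1,0,0,0],[-1,0,0,0.1,0,0,0]],
])

```text
clock: 7.7
eef_pos: [571.5, -272.8, 0.5]
tcp_rot: [-3.139, 0.001, 0.161]
contact_force: [0.7, 1.5, 4.1]
opening: 0.739
```

Contact felt (about 5 N). Releasing and lifting.

>>> apply_moves([
  [[0.6,0,0,0,0,0,0],[0.7,0,0,0,0,0,0],[0.85,0,0,0,0,0,0],[1,0,0,0,0,0,0],[1,0,0,0,0,0,0],[1,0,0,0,0,0,0]],
])

```text
clock: 8.3
eef_pos: [571.5, -272.9, 0.4]
tcp_rot: [-3.139, 0.001, 0.161]
contact_force: [-0.0, -1.1, -0.6]
opening: 1.004
```

>>> apply_moves([
  [[1,0,0,-1,0,0,0],[1,0,0,-3,0,0,0],[1,0,0,-7,0,0,0],[1,0,0,-12,0,0,0],[1,0,0,-17,0,0,0],[1,0,0,-22,0,0,0],[1,0,0,-23,0,0,0]],
])

```text
clock: 9.0
eef_pos: [574.6, -274.8, 238.2]
tcp_rot: [3.138, -0.007, 0.161]
contact_force: [0.5, 0.2, 0.3]
opening: 1.003
```

```bash
python3 - <<'E'
from h import *
st(); f=grab('top'); save(f,'t2',(170,100,480,300),2.5); s=grab('scene')
# mast/tab from scene+top crops
a=cv2.resize(f['pixels'][210:300,170:280],None,fx=5,fy=5); b=cv2.resize(s['pixels'][230:330,385:510],None,fx=4.5,fy=4.5)[:450]
w=cv2.resize(grab('top')['pixels'][160:260,380:480],None,fx=2,fy=2)
H=450; a=a[:H]; im=np.zeros((H,a.shape[1]+b.shape[1],3),np.uint8); im[:a.shape[0],:a.shape[1]]=a; im[:b.shape[0],a.shape[1]:]=b
cv2.imwrite('pics/c2.png',im[:,:,::-1][:, :]); print(im.shape)
row([400,0,250],.16)
E
```

```text
t 9.0 pos [ 574.6 -274.8  238.2] rot [ 3.138 -0.007  0.161] F [0.5 0.2 0.3] op 1.003 q6 [-0.45  0.36  1.61  0.    1.17 -0.61]
(450, 1112, 3)
row [-12.59 -29.74  -1.83] [-0.1 -0.   0. ] dist mm 324.0 |w| 0.1
```

```bash
python3 - <<'E'
from h import *
row([473,227,240],-.8)
E
```

```text
row [ -1.75 -50.98  -0.79] [-0.1  0.  55. ] dist mm 510.0 |w| 55.0
```

>>> apply_moves([
  [[1,-1.8,-51,-0.8,0,0,55],[1,-1.8,-51,-0.8,0,0,55],[1,-1.8,-51,-0.8,0,0,55],[1,-1.8,-51,-0.8,0,0,55],[1,-1.8,-51,-0.8,0,0,55],[1,-1.8,-51,-0.8,0,0,55],[1,-1.8,-51,-0.8,0,0,55],[1,-1.8,-51,-0.8,0,0,55]],
])

```text
clock: 9.95
eef_pos: [495.0, 106.4, 235.6]
tcp_rot: [3.139, 0.003, -0.803]
contact_force: [1.1, -0.2, 0.5]
opening: 1.003
```

```bash
python3 - <<'E'
from h import *
st(); row([473,227,240],-.8)
E
```

```text
t 9.95 pos [495.  106.4 235.6] rot [ 3.139e+00  3.000e-03 -8.030e-01] F [ 1.1 -0.2  0.5] op 1.003 q6 [0.21 0.17 1.88 0.   1.1  1.01]
row [-10.2   -6.79  -0.42] [ 0.1  0.2 -0.2] dist mm 123.0 |w| 0.3
```

>>> apply_moves([
  [[1,-10.2,-6.8,-0.4,0,0,0],[1,-10.2,-6.8,-0.4,0,0,0],[1,-10.2,-6.8,-0.4,0,0,0],[1,-10.2,-6.8,-0.4,0,0,0],[1,-10.2,-6.8,-0.4,0,0,0]],
])

```text
clock: 10.45
eef_pos: [472.0, 226.7, 237.9]
tcp_rot: [3.136, 0.004, -0.802]
contact_force: [-0.2, 0.1, -0.3]
opening: 1.001
```

```bash
python3 - <<'E'
from h import *
st(); f=grab('wrist'); save(f,'w4'); s=grab('scene'); t=grab('top')
for n,g in(('w',f),('s',s),('t',t)):
    h=cv2.cvtColor(g['pixels'],cv2.COLOR_RGB2HSV)
    for nm,lo,hi in(('red',(0,150,80),(5,255,255)),('red2',(174,150,80),(180,255,255)),('or',(7,170,130),(16,255,255))):
        m=cv2.inRange(h,lo,hi); k,l,q,c=cv2.connectedComponentsWithStats(m)
        for i in range(1,k):
            x,y=c[i]
            if q[i,4]>8 and (n=='w' or (n=='s' and 400<x<500 and 240<y<310) or (n=='t' and 175<x<260 and 220<y<290)): print(n,nm,q[i],c[i].round(1))
print(proj(f,[473,227,132]),proj(f,[473,227,118]))
E
```

```text
t 10.45 pos [472.  226.7 237.9] rot [ 3.136  0.004 -0.802] F [-0.2  0.1 -0.3] op 1.001 q6 [0.44 0.19 1.84 0.   1.12 1.24]
w red [204 160  41  31 329] [223.5 177.4]
w or [335 179  14  13  53] [341.8 184.5]
w or [341 191  18  18 151] [349.3 199.9]
w or [100 306  14  12  52] [106.4 311.5]
w or [108 312  12  12  44] [113.7 317. ]
w or [ 66 339  16  14 101] [ 73.4 345.6]
s red2 [474 248  10   7  22] [478.3 251.8]
s or [440 260   4   6  18] [441.2 262.6]
s or [434 284   3   6  14] [434.9 286.4]
t red [190 260   2   6   9] [190.6 262.6]
(np.float64(320.31941099721513), np.float64(235.89191852703993)) (np.float64(320.3127247996133), np.float64(230.8859833197802))
```

View pics/w4.png

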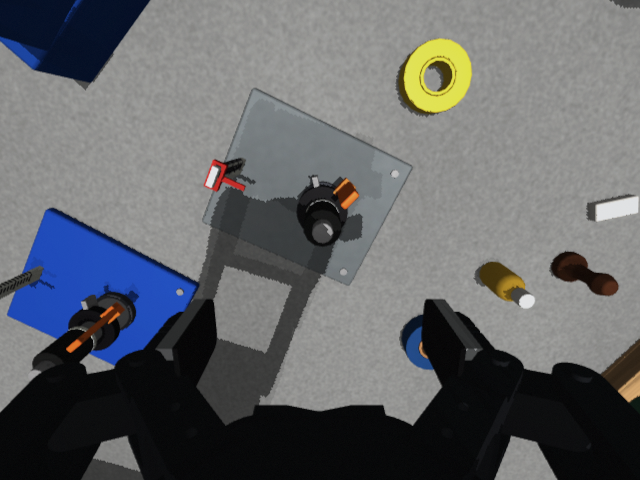

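Wrist view: stud top at (323,231), orange tab at about (346,190), pointer at (240,186), stamp and glue untouched. I'll zoom in for the tab angle and the pointer.

```bash
python3 - <<'E'
from h import *
f=grab('wrist'); save(f,'w5',(195,150,375,260),4.4)
s=grab('scene')
cv2.imwrite('pics/s5.png',cv2.resize(s['pixels'][235:325,395:505,::-1],None,fx=6.5,fy=6.5,interpolation=cv2.INTER_CUBIC))
E
```

```text
(no output)
```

View pics/w5.png

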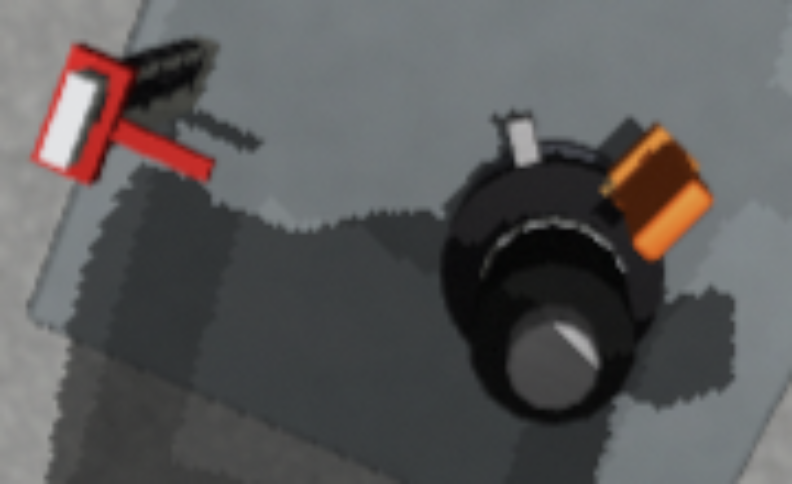

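View pics/s5.png

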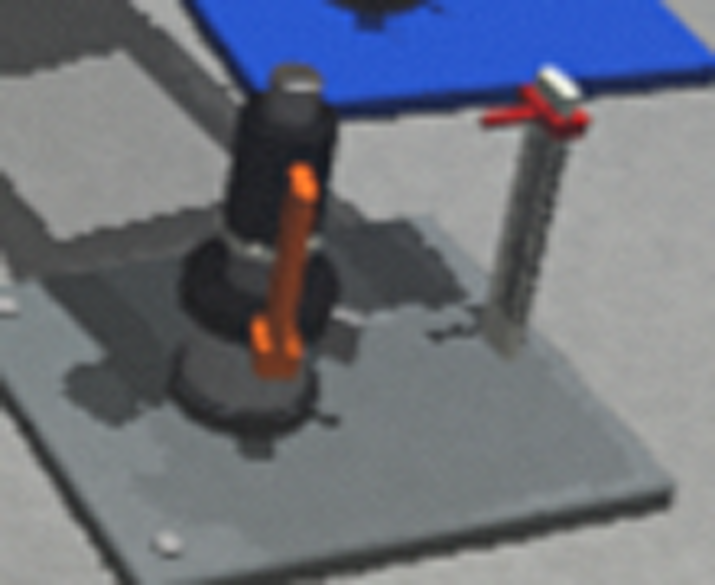

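```bash
python3 - <<'E'
from h import *
f=grab('wrist'); s=grab('scene')
P=lambda u,v:(195+u/4.4,150+v/4.4)
S=lambda u,v:(395+u/6.5,235+v/6.5)
ax=onz(f,*P(553,365),132); print('axis',ax)
a,b=onz(f,*P(655,243),115),onz(f,*P(697,192),115); print('tab',a,b)
for q in(a,b,(a+b)/2): d=(q-ax)[:2]; print(np.hypot(*d),np.degrees(np.arctan2(d[1],d[0])))
d=(b-a)[:2];print('dir',np.degrees(np.arctan2(d[1],d[0])),np.hypot(*d))
print('tri tip',tri(ray(f,*P(205,170)),ray(s,*S(486,119))))
print('tri studtop',tri(ray(f,*P(553,365)),ray(s,*S(298,76))))
for z in(92,98,105): t=onz(f,*P(205,170),z); d=(t-ax)[:2]; print(z,t,np.hypot(*d),np.degrees(np.arctan2(d[1],d[0])))
# scene checks: predicted image of known mast points vs seen
for z in(132,118,76): print(z,(np.array(proj(s,[ax[0],ax[1],z]))-[395,235])*6.5)
# scene-ray height at tip xy
for z in(93,97,101,105):
  t=onz(f,*P(205,170),z); print(z,(np.array(proj(s,t))-[395,235])*6.5)
row([ax[0],ax[1],76],-.8)
E
```

```text
axis [476.05728854 227.38071374 132.        ]
tab [501.03978809 226.6067249  115.        ] [512.42332197 227.69969682 115.        ]
24.994486238676988 -1.7745267408421015
36.36743237360338 0.5025545553360231
30.67511013974705 -0.42493976662916244
dir 5.484351839723974 11.435883491257119
tri tip (array([452.82206903, 293.42562878, 100.93886584]), np.float64(1.818354722419595))
tri studtop (array([476.09911559, 228.15229581, 129.15294377]), np.float64(2.8129938515127835))
92 [450.20191325 293.11100879  92.        ] 70.63265618622519 111.47246987556888
98 [451.75710519 292.74660767  98.        ] 69.73664030097241 110.39293481127618
105 [453.57149579 292.32147302 105.        ] 68.72345372822087 109.09845477879605
132 [292.35347271  65.58209117]
118 [285.49426687 105.20734926]
76 [265.59211106 220.18101809]
93 [475.48875722 135.43798438]
97 [477.72162053 126.49501365]
101 [479.96911166 117.49345616]
105 [482.23137484 108.43273428]
row [ 0.16 -0.31 16.38] [ 0.1  0.2 -0.3] dist mm 164.0 |w| 0.4
```

```bash
python3 - <<'E'
from h import *
f=grab('wrist'); s=grab('scene')
w1=dict(f); w1['pixels']=cv2.imread('pics/w1.png')[:,:,::-1].copy(); w1['s']=dict(eef_pos=np.array([473.7,226.4,259.4]),tcp_rot=np.array([3.141,.001,1.447]))
def red(g,box):
    x0,y0,x1,y1=box; p=g['pixels'].astype(int); m=np.zeros(p.shape[:2],bool)
    q=p[y0:y1,x0:x1]; m[y0:y1,x0:x1]=(q[...,0]>90)&(q[...,1]<.45*q[...,0])&(q[...,2]<.45*q[...,0])
    return np.argwhere(m)[:,::-1]
def tip(g,box,mast):
    P=red(g,box); d=np.array(mast)-P.mean(0); d/=np.linalg.norm(d); k=P@d; e=P[k>k.max()-6]; c=e.mean(0); 
    # axis line of bar pts then extend to extreme
    u=cv2.fitLine(e.astype(np.float32),2,0,.01,.01).ravel(); print('  npx',len(P),len(e),c.round(1),'extreme',P[k.argmax()])
    return c+d*(k.max()-c@d)
A=tip(f,(195,150,260,200),(321,233)); B=tip(w1,(380,150,440,205),(320,233)); 
P=red(s,(462,240,492,265)); e=P[P[:,0]<=P[:,0].min()+3]; C=np.array([P[:,0].min(),e[:,1].mean()]); print(A,B,C, sorted(map(tuple,P)))
X1,g1=tri(ray(f,*A),ray(w1,*B)); print('tip w-w',X1,g1); print('tip w4-scene',tri(ray(f,*A),ray(s,*C))); print('tip w1-scene',tri(ray(w1,*B),ray(s,*C)))
# white block of gauge top
def wh(g,box):
    x0,y0,x1,y1=box; q=g['pixels'][y0:y1,x0:x1].astype(int); m=((q.min(2)>190)).astype(np.uint8); k,l,st,c=cv2.connectedComponentsWithStats(m); i=1+st[1:,4].argmax(); print('  wh',st[i]); return c[i]+[x0,y0]
a,b=wh(f,(195,150,240,200)),wh(w1,(400,155,440,205)); c=wh(s,(470,240,492,262)); print(a,b,c)
print('gaugetop ww',tri(ray(f,*a),ray(w1,*b)),'ws',tri(ray(f,*a),ray(s,*c)))
print('stud ww',tri(ray(f,320.8,233),ray(w1,321,232)))
E
```

```text
npx 322 33 [240.  188.4] extreme [242 191]
  npx 196 38 [411.7 183.7] extreme [408 185]
[242.65667274 189.79556314] [408.38541775 185.66474193] [470.         252.57142857] [(np.int64(470), np.int64(253)), (np.int64(471), np.int64(252)), (np.int64(471), np.int64(253)), (np.int64(472), np.int64(252)), (np.int64(472), np.int64(253)), (np.int64(473), np.int64(252)), (np.int64(473), np.int64(253)), (np.int64(474), np.int64(252)), (np.int64(475), np.int64(249)), (np.int64(475), np.int64(251)), (np.int64(475), np.int64(252)), (np.int64(476), np.int64(249)), (np.int64(476), np.int64(250)), (np.int64(476), np.int64(251)), (np.int64(476), np.int64(252)), (np.int64(477), np.int64(249)), (np.int64(477), np.int64(250)), (np.int64(477), np.int64(251)), (np.int64(477), np.int64(252)), (np.int64(478), np.int64(250)), (np.int64(478), np.int64(251)), (np.int64(478), np.int64(252)), (np.int64(479), np.int64(251)), (np.int64(479), np.int64(252)), (np.int64(479), np.int64(253)), (np.int64(480), np.int64(252)), (np.int64(480), np.int64(253)), (np.int64(480), np.int64(254)), (np.int64(481), np.int64(253)),
[... 183 characters left out ...]
64(253))]
tip w-w [452.63717547 297.11401966 112.315955  ] 13.077006790233048
tip w4-scene (array([453.51464596, 292.8817501 , 103.2644645 ]), np.float64(2.6869498572226918))
tip w1-scene (array([450.96632425, 300.39426864, 102.08225383]), np.float64(10.473949693904192))
  wh [ 10  18  12  21 120]
  wh [ 17  15  11  19 101]
  wh [9 6 4 4 7]
[210.39166667 177.85833333] [421.93069307 179.40594059] [480.71428571 247.28571429]
gaugetop ww (array([446.11011787, 314.15115081, 114.78112489]), np.float64(0.524299449079637)) ws (array([445.01358785, 315.343257  , 110.98370832]), np.float64(0.8132868144513857))
stud ww (array([475.78570046, 227.46616535, 130.32973559]), np.float64(0.3781483755806426))
```

```bash
python3 - <<'E'
from h import *
f=grab('wrist'); s=grab('scene')
w1=dict(f); w1['pixels']=cv2.imread('pics/w1.png')[:,:,::-1].copy(); w1['s']=dict(eef_pos=np.array([473.7,226.4,259.4]),tcp_rot=np.array([3.141,.001,1.447]))
for n,g,(x0,y0,x1,y1) in(('w1',w1,(385,180,420,198)),('w4',f,(225,175,250,198))):
    q=g['pixels'].astype(int)[y0:y1,x0:x1]; m=(q[...,0]>1.7*q[...,1])&(q[...,0]>50); P=np.argwhere(m)[:,::-1]+[x0,y0]
    i=P[:,0].argmin() if n=='w1' else P[:,0].argmax(); ex=P[i,0]; e=P[abs(P[:,0]-ex)<=4]; print(n,len(P),'end col',ex,'mean near end',e.mean(0))
    for z in(94,98,102,106,110): print(z,np.round(proj(g,[453.7,291.8,z]),1))
print('scene: gauge top pred',proj(s,[446.1,314.2,114]),'stud',proj(s,[475.8,227.5,132]))
for z in(94,98,102,106): print(z,np.round(proj(s,[453.7,291.8,z]),2))
# scene grey stud-top rows and red columns profile
q=s['pixels'].astype(int)
print('stud cols',q[242:252,440,:].tolist()); print('gauge top',q[243:252,480,:].tolist()); print('bar 471',q[249:257,471,:].tolist()); print('bar 473',q[249:257,473,:].tolist()); print('row ring', q[268:277,436,:].tolist())
E
```

```text
w1 160 end col 392 mean near end [394.33333333 189.28571429]
94 [390.3 188.4]
98 [391.2 189. ]
102 [392.2 189.7]
106 [393.1 190.4]
110 [394.1 191.1]
w4 119 end col 244 mean near end [241.43478261 188.73913043]
94 [245.8 187.6]
98 [244.8 188.3]
102 [243.7 189. ]
106 [242.7 189.8]
110 [241.6 190.5]
scene: gauge top pred (np.float64(480.33927054481916), np.float64(246.25271702116225)) stud (np.float64(440.0188949340321), np.float64(245.0196256266094))
94 [467.95 256.3 ]
98 [468.31 254.64]
102 [468.67 252.97]
106 [469.03 251.29]
stud cols [[40, 86, 207], [44, 86, 202], [59, 81, 157], [78, 77, 79], [83, 81, 79], [113, 114, 115], [146, 147, 147], [75, 75, 76], [68, 69, 72], [71, 74, 76]]
gauge top [[39, 83, 203], [49, 93, 207], [123, 150, 221], [216, 225, 237], [227, 229, 213], [166, 167, 157], [91, 98, 93], [76, 82, 82], [83, 70, 70]]
bar 471 [[30, 45, 84], [34, 45, 72], [104, 67, 80], [177, 82, 81], [133, 33, 39], [105, 91, 91], [163, 169, 167], [160, 165, 164]]
bar 473 [[28, 44, 83], [37, 47, 76], [113, 56, 69], [182, 45, 46], [126, 43, 47], [126, 113, 112], [171, 176, 174], [168, 169, 169]]
row ring [[32, 34, 37], [32, 36, 41], [34, 35, 39], [32, 33, 37], [44, 46, 48], [78, 81, 78], [102, 104, 98], [83, 80, 76], [68, 58, 56]]
```

```bash
python3 - <<'E'
from h import *
st(); row([475.8,227.5,76],-.92); s=grab('scene'); print('ring front pred',proj(s,[490.2,223.3,76]),'grip top front',proj(s,[490.2,223.3,118]))
E
```

```text
t 11.0 pos [473.2 226.8 239.9] rot [ 3.14e+00  3.00e-03 -8.04e-01] F [ 0.6 -0.6  0.4] op 1.0 q6 [0.44 0.19 1.83 0.   1.12 1.24]
row [ 0.18 -0.27 16.39] [0.1 0.2 6.7] dist mm 164.0 |w| 6.7
ring front pred (np.float64(434.8502090937312), np.float64(272.9988995430346)) grip top front (np.float64(437.9271605899216), np.float64(255.17976860031652))
```

>>> apply_moves([
  [[0.4,0.2,-0.3,3,0,0.2,6.7],[0.4,0.2,-0.3,7,0,0.2,6.7],[0.4,0.2,-0.3,9.5,0,0.2,6.7],[0.4,0.2,-0.3,9.5,0,0.2,6.7],[0.4,0.2,-0.3,9.5,0,0.2,6.7]],
])

```text
clock: 11.55
eef_pos: [476.5, 227.7, 145.3]
tcp_rot: [3.139, -0.0, -0.92]
contact_force: [-0.2, 0.5, 0.5]
opening: 0.704
```

```bash
python3 - <<'E'
from h import *
st(); row([475.8,227.5,76],-.92)
E
```

```text
t 11.55 pos [476.5 227.7 145.3] rot [ 3.139 -0.    -0.92 ] F [-0.2  0.5  0.5] op 0.704 q6 [ 0.44  0.31  1.92 -0.    0.92  1.36]
row [-0.03  0.05  6.93] [ 0.1 -0.  -0. ] dist mm 69.0 |w| 0.1
```

>>> apply_moves([
  [[0.4,0,0,2,0,0,0],[0.4,0,0,4,0,0,0],[0.4,0,0,5.5,0,0,0],[0.4,0,0,6.5,0,0,0],[0.4,0,0,6.9,0,0,0],[0.4,0,0,6.9,0,0,0]],
])

```text
clock: 12.15
eef_pos: [476.9, 227.8, 76.9]
tcp_rot: [3.14, -0.0, -0.92]
contact_force: [0.5, -0.7, -0.3]
opening: 0.697
```

>>> apply_moves([
  [[-1,0,0,0,0,0,0],[-1,0,0,0,0,0,0],[-1,0,0,0,0,0,0],[-1,0,0,0,0,0,0],[-1,0,0,0,0,0,0]],
], newtons=50)

```text
clock: 12.65
eef_pos: [477.3, 228.4, 77.9]
tcp_rot: [3.141, -0.0, -0.921]
contact_force: [-2.6, 2.5, 5.2]
opening: 0.335
```

>>> apply_moves([
  [[-1,0,0,-0.5,0,0,0],[-1,0,0,-1.2,0,0,0],[-1,0,0,-2,0,0,0],[-1,0,0,-2.5,0,0,0],[-1,0,0,-2.7,0,0,0],[-1,0,0,-2.7,0,0,0]],
])

```text
clock: 13.25
eef_pos: [477.2, 228.5, 105.2]
tcp_rot: [3.142, -0.0, -0.921]
contact_force: [-0.4, 1.3, -2.9]
opening: 0.342
```

```bash
python3 - <<'E'
from h import *
st(); s=grab('scene'); print(proj(s,[490.2,223.3,104]))
print(r.sense()['wrist_torque'])
q=s['pixels'].astype(int)
for c in (432,434,436,438,440): print(c,q[252:272,c,:].sum(1).tolist())
cv2.imwrite('pics/s6.png',cv2.resize(s['pixels'][235:325,395:505,::-1],None,fx=6.5,fy=6.5,interpolation=cv2.INTER_CUBIC))
E
```

```text
t 13.25 pos [477.2 228.5 105.2] rot [ 3.142 -0.    -0.921] F [-0.4  1.3 -2.9] op 0.342 q6 [ 0.44  0.37  1.94 -0.    0.83  1.36]
(np.float64(436.8841688996695), np.float64(261.21990459978855))
[0.1504257  0.095773   0.01659987]
432 [89, 85, 88, 92, 92, 105, 89, 83, 111, 162, 184, 183, 179, 177, 161, 155, 159, 161, 165, 176]
434 [86, 89, 84, 92, 95, 100, 100, 119, 151, 185, 179, 181, 177, 169, 174, 180, 178, 174, 179, 176]
436 [161, 165, 179, 179, 190, 187, 185, 187, 188, 185, 203, 212, 178, 177, 175, 181, 177, 178, 173, 179]
438 [192, 182, 169, 168, 149, 139, 128, 126, 107, 143, 217, 227, 177, 165, 165, 166, 167, 166, 159, 156]
440 [90, 85, 85, 84, 90, 85, 76, 99, 221, 364, 345, 316, 261, 170, 158, 164, 179, 181, 181, 196]
```

View pics/s6.png

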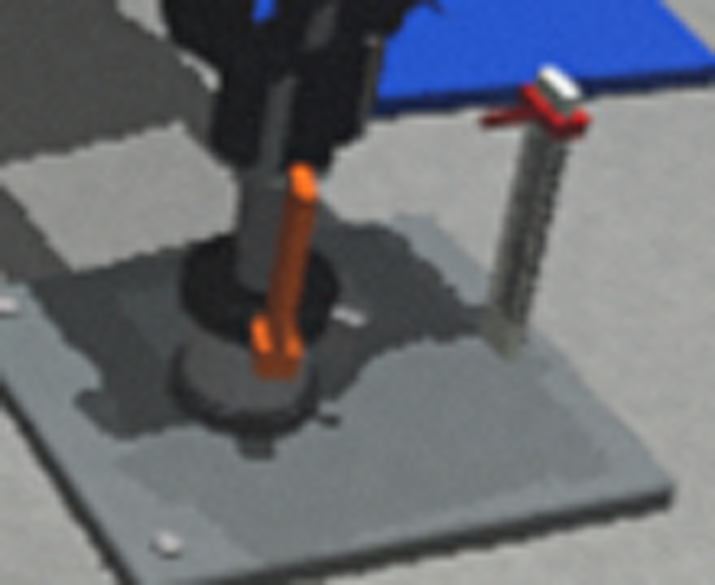

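The tips are well below the tab top (303,170) and the ring has followed the hand up; its visible sliver near row 262.5 agrees with a ring height of about 103.3. The pointer works out at about 104.6, so I raise 1.3 mm and start the sweep.

>>> apply_moves([
  [[-1,0,0,-0.13,0,0,0],[-1,0,0,-0.13,0,0,-5],[-1,0,0,-0.13,0,0,-10],[-1,0,0,-0.13,0,0,-15],[-1,0,0,-0.13,0,0,-20],[-1,0,0,-0.13,0,0,-25],[-1,0,0,-0.13,0,0,-30],[-1,0,0,-0.13,0,0,-30]],
])

```text
clock: 14.1
eef_pos: [476.8, 228.7, 106.1]
tcp_rot: [3.141, 0.001, -0.396]
contact_force: [-3.5, 4.5, -2.4]
opening: 0.341
```

```bash
python3 - <<'E'
from h import *
st(); print(r.sense()['wrist_torque'])
E
```

```text
t 14.1 pos [476.8 228.7 106.1] rot [ 3.141e+00  1.000e-03 -3.960e-01] F [-3.5  4.5 -2.4] op 0.341 q6 [0.44 0.36 1.94 0.   0.83 0.84]
[ 0.65473763  0.56659465 -0.03241792]
```

>>> apply_moves([
  [[-1,0,0,-0.03,0,0,-5],[-1,0,0,-0.03,0,0,-10],[-1,0,0,-0.03,0,0,-15],[-1,0,0,-0.03,0,0,-20],[-1,0,0,-0.03,0,0,-25],[-1,0,0,-0.03,0,0,-25]],
])

```text
clock: 14.7
eef_pos: [476.2, 228.8, 106.2]
tcp_rot: [-3.141, 0.002, 0.04]
contact_force: [-4.2, 4.5, -2.1]
opening: 0.337
```

```bash
python3 - <<'E'
from h import *
st(); print(r.sense()['wrist_torque']); s=grab('scene')
h=cv2.cvtColor(s['pixels'],cv2.COLOR_RGB2HSV); m=cv2.inRange(h,(5,150,80),(17,255,255)); k,l,q,c=cv2.connectedComponentsWithStats(m)
for i in range(1,k):
    if 420<c[i][0]<480 and 240<c[i][1]<300: print(q[i],c[i])
for a in(0,20,30,40,46): print(a,proj(s,[475.8+34*np.cos(np.radians(a)),227.5+34*np.sin(np.radians(a)),113]))
E
```

```text
t 14.7 pos [476.2 228.8 106.2] rot [-3.141e+00  2.000e-03  4.000e-02] F [-4.2  4.5 -2.1] op 0.337 q6 [0.44 0.36 1.94 0.   0.83 0.4 ]
[ 0.57998697  0.43131601 -0.05307197]
[443 259  12  32 220] [448.64090909 275.33181818]
0 (np.float64(441.4159873761532), np.float64(263.29376674266655))
20 (np.float64(447.4751677215782), np.float64(262.9138563645349))
30 (np.float64(450.1212442568607), np.float64(262.2668236318659))
40 (np.float64(452.3938981528275), np.float64(261.34261265633074))
46 (np.float64(453.5480377461812), np.float64(260.6683262481472))
```

The lever is following. Continuing to its stop.

>>> apply_moves([
  [[-1,0,0,-0.02,0,0,-3],[-1,0,0,-0.02,0,0,-6],[-1,0,0,-0.02,0,0,-9],[-1,0,0,-0.02,0,0,-9]],
])

```text
clock: 15.15
eef_pos: [476.3, 228.5, 106.2]
tcp_rot: [-3.141, 0.002, 0.193]
contact_force: [0.9, -0.9, -4.3]
opening: 0.34
```

```bash
cat > c.py <<'E'
from h import *
st(); print(r.sense()['wrist_torque'],r.sense()['joint_efforts'].round(3)); s=grab('scene')
h=cv2.cvtColor(s['pixels'],cv2.COLOR_RGB2HSV); m=cv2.inRange(h,(5,150,80),(17,255,255)); k,l,q,c=cv2.connectedComponentsWithStats(m)
for i in range(1,k):
    if 420<c[i][0]<480 and 240<c[i][1]<300: print(q[i],c[i])
E
python3 c.py
```

```text
t 15.15 pos [476.3 228.5 106.2] rot [-3.141e+00  2.000e-03  1.930e-01] F [ 0.9 -0.9 -4.3] op 0.34 q6 [0.44 0.36 1.94 0.   0.83 0.25]
[-0.17199094 -0.11395262 -0.45051398] [ 1.0280e+00 -5.5026e+01 -2.7342e+01 -9.3000e-02 -1.9000e-02 -1.2690e+00]
[442 259  14  31 226] [449.11061947 275.01327434]
```

>>> apply_moves([
  [[-1,0,0,0,0,0,-3],[-1,0,0,0,0,0,-5],[-1,0,0,0,0,0,-5]],
])

```text
clock: 15.5
eef_pos: [476.6, 228.0, 106.2]
tcp_rot: [3.141, 0.002, 0.276]
contact_force: [1.1, -4.4, -2.2]
opening: 0.335
```

```bash
python3 c.py
```

```text
t 15.5 pos [476.6 228.  106.2] rot [3.141e+00 2.000e-03 2.760e-01] F [ 1.1 -4.4 -2.2] op 0.335 q6 [0.44 0.36 1.94 0.   0.83 0.17]
[-0.89588105 -0.44757526 -0.86682382] [ 3.4200e+00 -5.4628e+01 -2.6996e+01  7.0700e-01  1.4000e-02 -1.4000e+00]
[443 260  13  30 220] [449.06818182 275.34545455]
```

```bash
python3 - <<'E'
from h import *
s=grab('scene'); w=grab('wrist'); t=grab('top')
a=cv2.resize(s['pixels'][235:315,405:485],(400,400),interpolation=cv2.INTER_CUBIC); b=cv2.resize(w['pixels'][190:440,195:445],(400,400)); 
cv2.imwrite('pics/m7.png',np.hstack([a,b])[:,:,::-1])
E
```

```text
(no output)
```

View pics/m7.png

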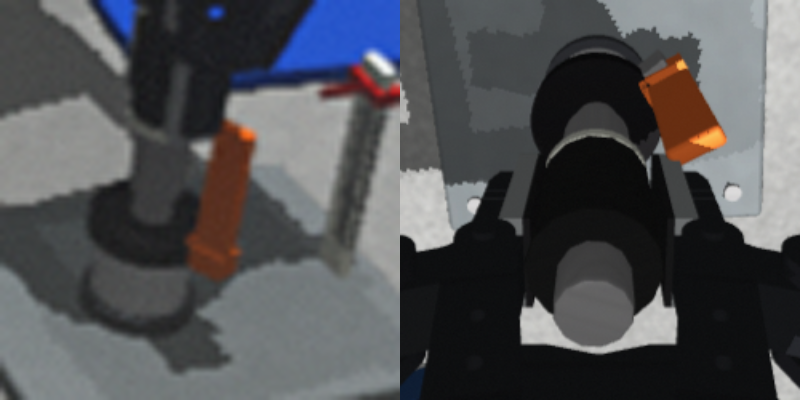

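Left crop: the tab is beside the finger, swung toward +y. Right crop: the finger's side lies against the tab's clockwise face, with the tab's top face at (710,145). Next I compute the tab angle and the ring height.

```bash
python3 - <<'E'
from h import *
w=grab('wrist'); s=grab('scene'); st(); print(r.sense()['wrist_torque'])
ax=np.array([475.8,227.5])
for u,v in((675,160),(690,157),(712,143),(724,137)):
    p=onz(w,195+(u-400)/1.6,190+v/1.6,115); d=p[:2]-ax; print(p.round(1),np.hypot(*d).round(1),np.degrees(np.arctan2(d[1],d[0])).round(1))
q=s['pixels'].astype(int)
for c in(432,433,434,435,436,437,438,446,447): print(c,q[255:270,c].sum(1).tolist())
for z in(102,104,106): print(z,proj(s,[490.2,223.3,z]))
E
```

```text
t 15.8 pos [476.6 228.  106.2] rot [3.141e+00 2.000e-03 2.750e-01] F [ 2.6 -5.  -2.3] op 0.333 q6 [0.44 0.36 1.94 0.   0.83 0.17]
[-1.05563547 -0.51831991 -0.92867145]
[492.3 243.8 115. ] 23.2 44.7
[495.8 245.7 115. ] 27.0 42.3
[500.  250.9 115. ] 33.7 44.1
[502.4 253.3 115. ] 37.1 44.2
432 [88, 84, 99, 148, 211, 239, 206, 167, 179, 181, 170, 159, 157, 162, 167]
433 [82, 90, 85, 101, 174, 243, 234, 170, 151, 162, 162, 156, 162, 163, 173]
434 [87, 87, 83, 80, 101, 198, 249, 207, 174, 168, 168, 173, 176, 174, 182]
435 [92, 83, 81, 72, 92, 147, 243, 244, 183, 175, 179, 172, 178, 178, 174]
436 [80, 78, 84, 78, 83, 140, 253, 242, 200, 171, 177, 174, 181, 179, 182]
437 [87, 88, 99, 99, 110, 147, 204, 238, 221, 176, 173, 177, 178, 179, 175]
438 [141, 146, 151, 157, 157, 171, 183, 212, 202, 180, 178, 185, 184, 168, 183]
446 [99, 95, 97, 96, 98, 93, 103, 207, 394, 491, 448, 393, 233, 198, 187]
447 [87, 92, 92, 87, 99, 97, 103, 186, 295, 325, 282, 258, 180, 165, 160]
102 (np.float64(436.73660789223135), np.float64(262.0744546038545))
104 (np.float64(436.8841688996695), np.float64(261.21990459978855))
106 (np.float64(437.03208675071096), np.float64(260.3632880558694))
```

>>> apply_moves([
  [[-1,0,0,-0.04,0,0,1.5],[-1,0,0,-0.04,0,0,1.5],[-1,0,0,-0.04,0,0,1.5],[-1,0,0,-0.04,0,0,1.5]],
])

```text
clock: 16.2
eef_pos: [476.5, 228.0, 106.5]
tcp_rot: [3.141, 0.002, 0.249]
contact_force: [0.7, -1.1, -7.1]
opening: 0.338
```

```bash
python3 c.py; python3 - <<'E'
from h import *
t=grab('top'); s=grab('scene'); a=cv2.resize(t['pixels'][150:275,200:480],None,fx=2.8,fy=2.8); cv2.imwrite('pics/f.png',a[:,:,::-1])
E
```

```text
t 16.2 pos [476.5 228.  106.5] rot [3.141e+00 2.000e-03 2.490e-01] F [ 0.7 -1.1 -7.1] op 0.338 q6 [0.44 0.36 1.94 0.   0.84 0.19]
[-0.28152394 -0.31701789 -0.69013501] [  1.328 -56.922 -27.796  -0.068   0.353  -0.713]
[443 259  13  31 223] [449.02242152 275.21076233]
```

View pics/f.png

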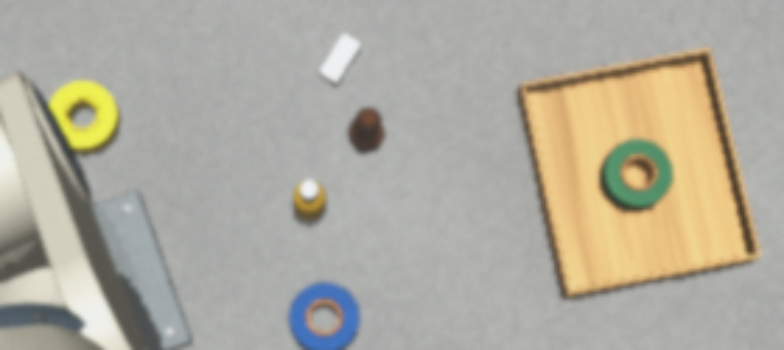

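The roll lies flat in the tray at (637,173) in the crop, and the other desk things are where they were. The ring is level to within my measuring error, and the lever is pressed against its stop. Handing in.

```bash
python3 -c "
from rig import r
print(r.sign_off())"
```

```text
the job is handed in; nothing more can be done
None
```

I handed the job in at about 16.3 s with the arm still holding the grip, the mast raised and the lever closed.

- **Tape roll:** The green roll lies flat near the middle of the wooden tray. I set it down with about 4–5 N of contact. The last top view shows the blue roll, glue, stamp, eraser and yellow roll where they were.
- **Mast height:** The hand, and the mast with it, rose 28.6 mm, which puts the ring at about 104.6 mm. The ring's row in the scene picture, taken 0.3 mm lower, agreed with this and showed no slip.
- **Lever:** I swept it about 44° anticlockwise with the side of the finger. It then stopped moving while the wrist moment rose to about 0.9 N m, well above the 0.12 N m it needs to turn. I eased off slightly before handing in, and it stayed put with the finger still pressing at about 0.7 N m.

**Height check that disagreed:** My readings of the pointer's height ranged from about 104.5 to 105.5 mm once I corrected for a 1 px offset in the scene camera. Raw readings ran from 100 to 112 mm; the 112 was a bad match of the pointer tip. I aimed for 104.6 mm, so the ring should be level to about 1 mm, but I could not check it from straight to the side.

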